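Scan a shelf label holder and press it home behind the shelf lip

TASK

Pick the longer of the two label holders out of the black rack, show first its paper-card front and then its plain back squarely to the code reader's window, keeping each still there for a second at about 15 cm. Then push it down into the empty place behind the lip of the small shelf's front edge, card side towards the robot like its two neighbours, until it is fully home on the sprung seat, and finish while the gripper is still holding it pressed down there. Leave the short holder and the other loose things where they are.

Things in the scene. Friction and masses are not known exactly. Their poses are not given: they have to be found in the camera images.
- holder_head (a point): Long label holder, aluminium, about 80 g, upright in a rack slot: 80 mm long (y), 70 tall (z). Upper 54 mm is the head, 10 thick (x); below, centred, a tongue 16 tall, 5 thick, 76 long. Point: centre of the head, 43 mm over the tongue's lower edge, 27 under the top. -x face: front, white paper card; +x: plain back. Grip across x, here or up to 12 mm higher, so the fingers clear the shelf lip.
- label_face (a point): Centre of the long holder's front (paper card) face, 5 mm in front (-x) of holder_head; same axes.
- holder: The same long holder; origin at the middle of the tongue's lower edge, 43 mm below holder_head; same axes.
- short_head (a point): Head centre of the short holder in the rack's other slot: same section and height but only 50 mm long. It stays where it is. Which of the two slots (80 mm apart, front and rear) has which holder varies.
- rack: Black rack fixed on the bench, 150 x 104 mm, 25 mm high; origin under its centre. Two slots along its y at x = -40 and +40 mm, 7 mm wide, 14 mm deep, with their floor 11 mm above the bench; a holder is drawn straight up out of it.
- window (a point): Centre of the window of the code reader, a grey box 85 mm wide, its top 191 mm above the bench, on a fixed stand. It looks level along its own -x, 160 mm above the bench. It reads a face held still for over half a second, turned square to it, the head's centre 90 to 220 mm in front of the window (best 150), within 60 mm sideways and 50 mm in height.
- slot (a point): Empty place behind the shelf's front lip: middle of the slot at the lip's straight top, 85 mm above the bench. Slot along y, 9 mm wide; -x is the lip side, facing the robot. Above this point both sides flare out at 45 degrees for 4 mm as a lead-in. Fitted neighbours of the same height leave 114 mm free along y. The board behind is level with the flare top; low stock starts 150 mm back.
- seat (a joint): Sprung strip at the bottom of the slot, m: 0 is up (its top 8.5 mm below the slot point), 0.006 fully down (14.5 mm below; the head centre is then 28.5 mm above the slot point). It gives at about 3.6 N, reaches its firm stop, fully down, at about 9 N, and springs back when not pressed. Home is over 0.0042.
- tape: Cardboard-brown tape roll standing flat, 80 mm across, 45 mm high; origin under its centre. Bystander.
- coupling: Round steel pipe coupling, 42 mm across, 47 mm high; origin under its centre. Bystander.
- fitting: Aluminium conduit box fitting, about 70 x 34 x 30 mm; origin under the box. Bystander.
- jar: Jar with a black cap, 68 mm across, 85 mm high; origin under its centre. Bystander.
- carton: Cardboard box 120 x 90 x 70 mm; origin under its centre. Bystander.
- driver: Black-handled screwdriver lying on the bench. Bystander.
Mind the look-alikes: they are no part of the job. What is shaped like the holder but purple is not meant. Leave any green look-alike of the part that bears window alone.

How it is judged:
On the way, in this order (a step that is already met when the one before it is completed fails the run):
1. the long holder, held, shows its card front to the reader's window and is still (x of window in the frame of holder_head between -0.22 and -0.09 m and y of window in the frame of holder_head between -0.06 and 0.06 m and z of window in the frame of holder_head between -0.05 and 0.05 m and x of holder_head in the frame of window below -0.06 m and y of holder_head in the frame of window between -0.06 and 0.06 m and contact force between the fingers and holder above 1 N and linear speed of holder below 0.03 m/s), for 0.5 s.
2. the long holder, held, shows its plain back to the reader's window and is still (x of window in the frame of holder_head between 0.09 and 0.22 m and y of window in the frame of holder_head between -0.06 and 0.06 m and z of window in the frame of holder_head between -0.05 and 0.05 m and x of holder_head in the frame of window below -0.06 m and y of holder_head in the frame of window between -0.06 and 0.06 m and contact force between the fingers and holder above 1 N and linear speed of holder below 0.03 m/s), for 0.5 s.
At the end, for the whole second after the job is handed in: The long holder is behind the lip (within 3.5 mm across, 20 mm along, 7 degrees), card side to the robot, still gripped and at rest, pressed so that the seat is over 4.2 mm of its 6 mm down and the head centre 24 to 31.5 mm above the slot point, all through the last second (value of joint seat above 0.0042 m and x of holder_head in the frame of slot between -0.0035 and 0.0035 m and y of holder_head in the frame of slot between -0.02 and 0.02 m and z of holder_head in the frame of slot between 0.024 and 0.0315 m and x of label_face in the frame of slot below -0.002 m and angle between holder_head's own z axis and vertical below 0.12 rad and angle between the x axis of holder_head and the x axis of slot, either way round below 0.12 rad and contact force between the fingers and holder above 1 N and linear speed of holder below 0.02 m/s); the arm keeps its last pose, push and grip.
It fails at once if the short holder is disturbed (shifted more than 20 mm) (distance of short_head from where it was at the start of the episode above 0.02 m).
It fails at once if another loose thing is shifted more than 30 mm (distance of any of tape, coupling, fitting, jar, carton, driver from where it was at the start of the episode above 0.03 m).
It also fails if it takes over 58 s, if anything falls off the work surface, if the arm or the gripper's body presses on something with over 40 N, if the wrist force passes 120 N, or if a joint passes its speed limit or range.

ROBOT

A 6-joint arm with a two-finger parallel gripper is mounted at the origin on the work surface. World frame = base frame: x ahead of the robot, y to its left, z up, the work surface at z = 0. Lengths are in m, angles in rad, forces in N, time in s.
With the tool pointing down it reaches from about 0.275 to 0.825 m from the base axis. Payload 4.9 kg.
Tool frame: the origin (TCP) lies midway between the tips of the shut fingers; the grasp point (between the pads) lies 19 mm behind it (bot.grip_depth is the distance from the TCP to the grasp point, in m); y points along the fingers, x is the direction in which the jaws open and shut, and the axes are right-handed (so a half turn about y gives the same grasp; the last joint's range is limited). The gripper opens to 85 mm and grips with 20 to 120 N. Pads are 22 mm wide; open, the fingers measure 114 mm over their backs; the gripper's body (76 mm by 85 mm) begins 54 mm behind the grasp point. The pads swing forward as they close: fully open they stand 13 mm farther back than shut.
Start: joints at [1.176, 0.326, -0.193, 1.052, 0, 1.437], TCP at [0.142, 0.531, 0.231] pointing down, gripper open.
Joint ranges: [-2.65, 2.65], [-0.97, 1.79], [-1.3, 1.35], [-1.93, 2.1], [-1.47, 1.37], [-3.14, 3.14]. Speed limits (rad/s): [2.57, 2.57, 3.14, 3.14, 3.14, 3.14].

INTERFACE

Orientations are given as a unit quaternion [w, x, y, z].
In Python, from cell import bot gives the robot as it stands. Calls block until the motion is done:
- bot.move_pose(position, orientation): joint-space move of the TCP to a pose.
- bot.move_linear(position, speed=0.15, rotation=None, until_force=None): straight line of the TCP; rotation=None keeps the orientation; speed is the mean speed in m/s. With until_force (N) it stops when the force on the tool has changed by that much, and returns True; else False.
- bot.goto_joints(angles): joint-space move.
- bot.set_gripper(opening, grasp_force=None): opening from 0.0 (shut) to 1.0 (fully open); grasp_force is the grip in N (None keeps the last); returns when the fingers have stopped.
- bot.wait(seconds).
- bot.solve_ik(position, orientation): joint angles nearest the present ones, or None.
- bot.camera(name): name is "scene" or "top"; returns the picture (384x512x3 uint8, red, green, blue); there is no depth.
- bot.calibration(name): a dict with "mtx" (3x3 intrinsics, pixels), "extrinsics" (4x4, takes a point from world to camera coordinates). Camera axes: x right, y down, z forward; pixel columns grow to the right and rows downward; lengths in m; the calibration is good to about 2 mm. A picture is of the moment at which its call begins. calibration takes no time and is no camera call.
A pose or a line that the arm cannot do raises bot.PlanningError and nothing moves.
- bot.close_job(): hands the job in, once; it reports no verdict.
Trained networks look in the newest picture that a camera, given by its name, has taken for a name from the list of things; names that differ only in an ending like _2 or _b are one class to them, and where a whole thing is asked for, a point or a joint stands for the part that bears it (a point fixed in the world has none). Each returns a list of dicts, best first, with "confidence" (0 to 1); they miss things now and then, are a little off and sometimes report something else, mostly with a low value. They report only what shows in the picture. A call takes as long as a camera call. They do not tell look-alikes from the thing itself.
- bot.search_frame(camera, thing): "bbox" ([left, top, width, height] in pixels, round what is visible of it).
Readings, each from a call of its own:
- bot.read_clock(): time.
- bot.read_joint_positions(): joint angles.
- bot.read_joint_vel(): joint speeds.
- bot.read_joint_efforts(): joint torques, N m.
- bot.read_position(): TCP position.
- bot.read_tool_rot(): TCP orientation.
- bot.read_ft_force(): force on the tool from outside, world axes, zero at the start.
- bot.read_moment(): the same for the moment, N m.
- bot.read_gripper_width(): opening from 0.0 (shut) to 1.0 (fully open).
Only numpy, scipy, OpenCV 4.12 (cv2) and the standard library are available. Lean on these libraries where they do the work, as an engineer would, in place of code of your own. Each camera call takes 0.05 s, during which the arm holds its last target.

## Working session

There is one attempt and no reset: what is moved stays moved. The work goes in short steps, each a Python script; the robot and the scene stay as the last script left them, time stands still between calls to the robot, and variables do not carry over. Pictures are saved under pics/ and viewed, and the job is handed in when it is done.

```bash
mkdir -p pics; ls; python3 - <<'E'
from cell import bot
import cv2,numpy as np
for n in ("scene","top"):
    im=bot.camera(n); cv2.imwrite(f"pics/{n}0.png",im[:,:,::-1])
    c=bot.calibration(n); print(n,np.round(c["mtx"],1).tolist(),np.round(c["extrinsics"],4).tolist())
    for t in ("holder","short_head","rack","window","slot","seat"):
        print(t,[(np.round(d["bbox"]).tolist(),round(d["confidence"],2)) for d in bot.search_frame(n,t)])
print(bot.read_clock(),bot.read_tool_rot(),bot.grip_depth)
E
```

```text
pics
scene [[355.3, 0.0, 254.0], [0.0, 355.3, 193.3], [0.0, 0.0, 1.0]] [[0.0388, 0.9992, -0.0135, 0.0252], [0.5636, -0.0331, -0.8254, -0.166], [-0.8252, 0.0244, -0.5644, 1.4922], [0.0, 0.0, 0.0, 1.0]]
holder [([181.0, 217.0, 32.0, 20.0], 0.74), ([236.0, 232.0, 8.0, 31.0], 0.46)]
short_head [([190.0, 202.0, 22.0, 18.0], 0.56)]
rack [([189.0, 212.0, 31.0, 35.0], 0.92)]
window [([149.0, 221.0, 53.0, 88.0], 0.76), ([168.0, 133.0, 37.0, 63.0], 0.61), ([87.0, 256.0, 18.0, 26.0], 0.22)]
slot [([271.0, 206.0, 156.0, 110.0], 0.98)]
seat []
top [[406.8, 0.0, 253.4], [0.0, 406.8, 183.7], [0.0, 0.0, 1.0]] [[-0.0268, -0.9995, 0.0171, -0.0291], [-0.9908, 0.0243, -0.1334, 0.509], [0.133, -0.0205, -0.9909, 1.5083], [0.0, 0.0, 0.0, 1.0]]
holder [([288.0, 173.0, 25.0, 8.0], 0.64), ([263.0, 144.0, 4.0, 25.0], 0.42), ([154.0, 99.0, 86.0, 73.0], 0.42)]
short_head []
rack [([282.0, 170.0, 32.0, 36.0], 0.55)]
window [([288.0, 107.0, 38.0, 38.0], 0.96), ([300.0, 241.0, 42.0, 28.0], 0.96), ([286.0, 175.0, 27.0, 9.0], 0.73), ([368.0, 186.0, 20.0, 18.0], 0.2)]
slot [([155.0, 99.0, 86.0, 71.0], 0.92)]
seat [([192.0, 159.0, 21.0, 9.0], 0.6)]
0.7 [ 0.56077178 -0.56076931 -0.43073483  0.43074389] 0.0187
```

View images.

```bash
python3 - <<'E'
import cv2
a=cv2.imread("pics/scene0.png");b=cv2.imread("pics/top0.png")
cv2.imwrite("pics/scene0c.png",cv2.resize(a[100:330,60:440],(800,484),interpolation=cv2.INTER_CUBIC))
cv2.imwrite("pics/top0c.png",cv2.resize(b[70:290,130:400],(736,600),interpolation=cv2.INTER_CUBIC))
E
```

```text
(no output)
```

View pics/scene0c.png

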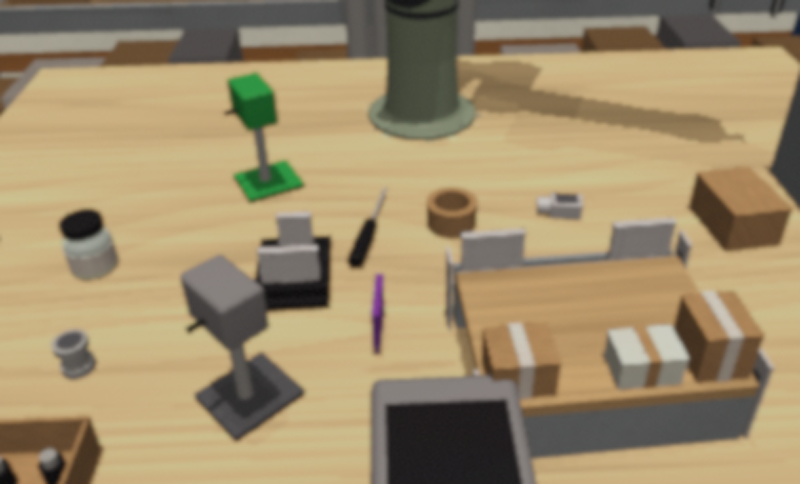

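View pics/top0c.png

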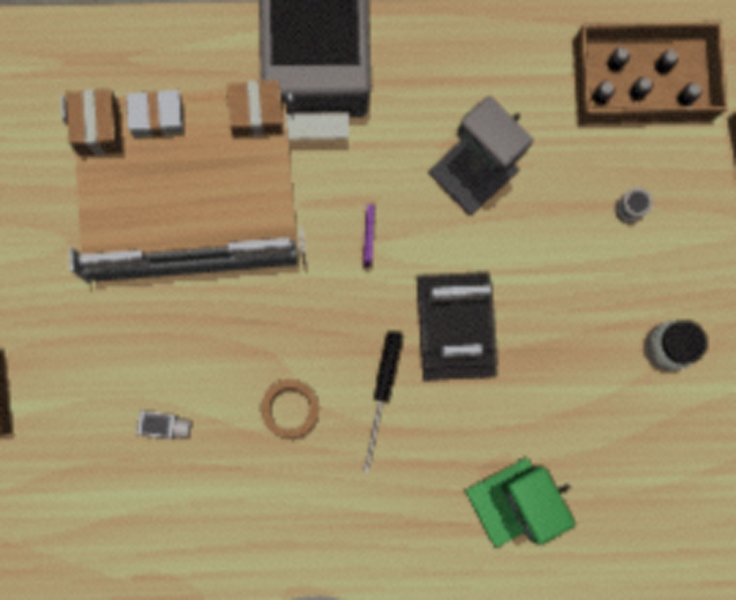

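```bash
cat > h.py <<'E'
import numpy as np,cv2
from scipy.optimize import least_squares
CAL={}
from cell import bot
for n in("scene","top"):
    c=bot.calibration(n);CAL[n]=(np.array(c["mtx"]),np.array(c["extrinsics"]))
def proj(n,P):
    K,E=CAL[n];P=np.atleast_2d(P);q=(E[:3,:3]@P.T).T+E[:3,3];q=(K@q.T).T;return q[:,:2]/q[:,2:]
def back(n,uv,z):
    K,E=CAL[n];R=E[:3,:3];C=-R.T@E[:3,3];d=R.T@np.linalg.inv(K)@np.array([uv[0],uv[1],1.]);return C+d*(z-C[2])/d[2]
E
python3 - <<'E'
from h import *
for n in CAL: print(n,-CAL[n][1][:3,:3].T@CAL[n][1][:3,3])
def crop(n,x,y,w,h,f,o):
    a=cv2.imread(f"pics/{n}0.png")[y:y+h,x:x+w]
    cv2.imwrite(o,cv2.resize(a,None,fx=f,fy=f,interpolation=cv2.INTER_LANCZOS4))
crop("top",275,95,75,115,5,"pics/t_rr.png")
crop("scene",140,195,90,115,5,"pics/s_rr.png")
crop("top",150,150,95,30,8,"pics/t_sh.png")
crop("scene",265,200,130,50,6,"pics/s_sh.png")
E
```

```text
scene [ 1.32390465 -0.06708054  0.70547323]
top [ 0.30301576 -0.01053036  1.56303604]
```

View pics/t_rr.png

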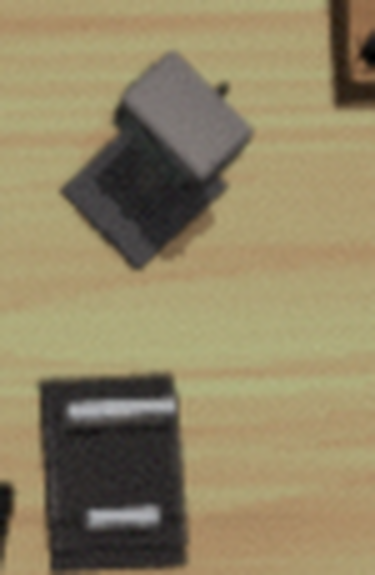

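View pics/s_rr.png

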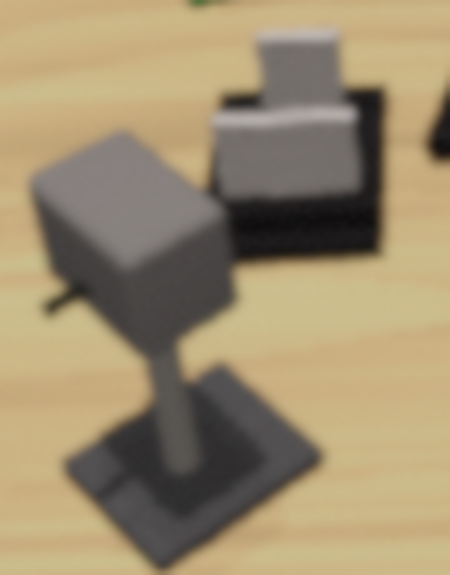

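View pics/t_sh.png

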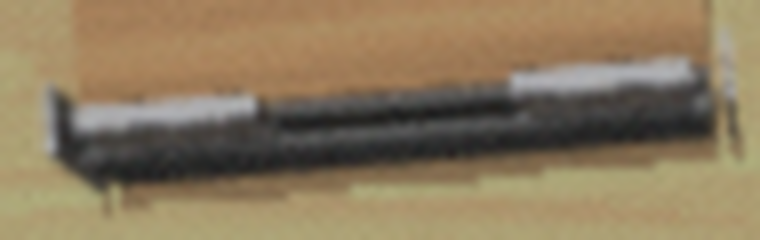

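View pics/s_sh.png

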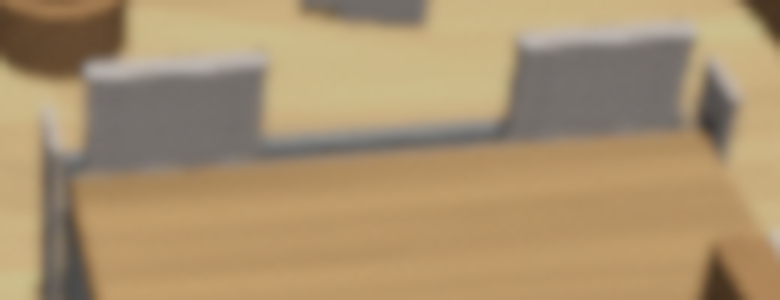

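```bash
python3 - <<'E'
from h import *
T=lambda u,v:(275+u/5-.4,95+v/5-.4); S=lambda u,v:(140+u/5-.4,195+v/5-.4)
TS=lambda u,v:(150+u/8-.44,150+v/8-.44); SS=lambda u,v:(265+u/6-.42,200+v/6-.42)
print("reader top")
t=[back("top",T(*p),.191) for p in [(173,52),(253,130),(205,182),(122,108)]]
s=[back("scene",S(*p),.191) for p in [(125,270),(32,188),(122,130),(228,205)]]
for q in (t,s):
    q=np.array(q);print(np.round(q[:,:2],4).tolist(),"c",q.mean(0).round(4),[round(np.linalg.norm(q[i]-q[(i+1)%4]),4) for i in range(4)],[round(np.degrees(np.arctan2(*(q[(i+1)%4]-q[i])[[1,0]])),1) for i in range(4)])
print("reader base z~.006?")
t=[back("top",T(*p),.008) for p in [(62,190),(135,268),(228,185)]]
s=[back("scene",S(*p),.008) for p in [(65,465),(160,565),(322,455),(220,368)]]
for q in (t,s):
    q=np.array(q);print(np.round(q[:,:2],4).tolist(),"c",q.mean(0).round(4),[round(np.linalg.norm(q[i]-q[i+1]),4) for i in range(len(q)-1)],[round(np.degrees(np.arctan2(*(q[i+1]-q[i])[[1,0]])),1) for i in range(len(q)-1)])
def seg(name,n,a,b,z):
    A=back(n,a,z);B=back(n,b,z);d=A-B if A[1]>B[1] else B-A
    print(name,n,((A+B)/2).round(4),"len",round(np.linalg.norm(d),4),"yaw",round(np.degrees(np.arctan2(-d[0],d[1])),2))
seg("long",'top',T(68,410),T(175,405),.081)
seg("long",'scene',S(213,120),S(357,114),.081)
seg("short",'top',T(88,518),T(160,516),.081)
seg("short",'scene',S(258,38),S(338,36),.081)
print("rack",[back("top",T(*p),.025).round(4).tolist() for p in [(40,381),(172,375),(187,565),(52,570)]])
for z in(.1405,):
  seg("nbL",'top',TS(75,118),TS(256,103),z); seg("nbR",'top',TS(510,82),TS(692,68),z)
  seg("nbL",'scene',SS(520,39),SS(692,32),z); seg("nbR",'scene',SS(86,70),SS(265,60),z)
E
```

```text
reader top
[[0.7605, -0.242], [0.703, -0.2954], [0.6665, -0.2601], [0.7208, -0.2045]] c [ 0.7127 -0.2505  0.191 ] [np.float64(0.0785), np.float64(0.0508), np.float64(0.0777), np.float64(0.0546)] [np.float64(-137.1), np.float64(135.9), np.float64(45.7), np.float64(-43.4)]
[[0.7663, -0.2404], [0.7109, -0.2908], [0.6715, -0.2577], [0.7271, -0.202]] c [ 0.719  -0.2477  0.191 ] [np.float64(0.075), np.float64(0.0515), np.float64(0.0787), np.float64(0.0548)] [np.float64(-137.7), np.float64(139.8), np.float64(45.0), np.float64(-44.4)]
reader base z~.006?
[[0.711, -0.1804], [0.6472, -0.2352], [0.7121, -0.3114]] c [ 0.6901 -0.2423  0.008 ] [np.float64(0.0842), np.float64(0.1002)] [np.float64(-139.4), np.float64(-49.5)]
[[0.7095, -0.3083], [0.7731, -0.251], [0.7096, -0.1792], [0.6469, -0.2383]] c [ 0.7098 -0.2442  0.008 ] [np.float64(0.0856), np.float64(0.0959), np.float64(0.0862)] [np.float64(42.0), np.float64(131.5), np.float64(-136.7)]
long top [ 0.5261 -0.2102  0.081 ] len 0.0793 yaw 1.31
long scene [ 0.5254 -0.2075  0.081 ] len 0.0814 yaw 0.65
short top [ 0.4449 -0.2086  0.081 ] len 0.0529 yaw 0.15
short scene [ 0.4476 -0.2071  0.081 ] len 0.0482 yaw -0.85
rack [[0.5566, -0.1559, 0.025], [0.5588, -0.2576, 0.025], [0.4125, -0.2624, 0.025], [0.4113, -0.1597, 0.025]]
nbL top [0.5738 0.2522 0.1405] len 0.0799 yaw 3.48
nbR top [0.5852 0.0595 0.1405] len 0.081 yaw 3.14
nbL scene [0.5728 0.2519 0.1405] len 0.0773 yaw 0.61
nbR scene [0.5835 0.0587 0.1405] len 0.079 yaw 2.01
```

```bash
cat >> h.py <<'E'
from scipy.spatial.transform import Rotation as Rn
def quat(yaw,flip=0):
    r=Rn.from_euler('z',yaw+180*flip,degrees=True)*Rn.from_euler('x',-90,degrees=True)
    x,y,z,w=r.as_quat();return np.array([w,x,y,z])
DZ=.007
def tcp(head,dz=DZ): # tcp position for a head-centre position
    return np.array(head,float)+[0,0,dz-bot.grip_depth]
LONG=np.array([.5257,-.209,.054]);YL=1.0
SLOT=np.array([.579,.1555,.085]);YS=3.3
WIN=np.array([.696,-.228,.160]);D=np.array([np.cos(np.radians(136)),np.sin(np.radians(136)),0])
SHOW=WIN+.15*D
E
python3 - <<'E'
from h import *
print(SHOW)
for f in(0,1):
    for nm,p,y in(("grasp",LONG,YL),("front",SHOW,136),("back",SHOW,-44),("slot",SLOT+[0,0,.16],YS),("slot",SLOT+[0,0,.0285],YS)):
        q=bot.solve_ik(tcp(p),quat(y,f));print(f,nm,None if q is None else np.round(q,2))
a=cv2.imread("pics/top0.png")
def c(x,y,w,h):
    g=a[y:y+h,x:x+w].astype(float)*1.8;return cv2.resize(np.clip(g,0,255).astype(np.uint8),(390,390),interpolation=cv2.INTER_CUBIC)
b=cv2.imread("pics/scene0.png")
cv2.imwrite("pics/rd.png",np.hstack([c(284,100,46,46),c(300,235,46,46)]))
E
```

```text
[ 0.58809903 -0.12380124  0.16      ]
0 grasp [-0.51  0.55 -0.38  0.64  0.    1.04]
0 front [-0.33  0.48 -0.17  0.91 -0.   -1.13]
0 back [-0.33  0.48 -0.17  0.91  0.    2.01]
0 slot [ 0.14  0.42 -0.05  1.1   0.    1.65]
0 slot [ 0.14  0.53 -0.23  0.81  0.    1.65]
1 grasp [-0.51  0.55 -0.38  0.64 -0.   -2.1 ]
1 front [-0.33  0.48 -0.17  0.91  0.    2.01]
1 back [-0.33  0.48 -0.17  0.91 -0.   -1.13]
1 slot [ 0.14  0.42 -0.05  1.1  -0.   -1.49]
1 slot [ 0.14  0.53 -0.23  0.81 -0.   -1.49]
```

View pics/rd.png

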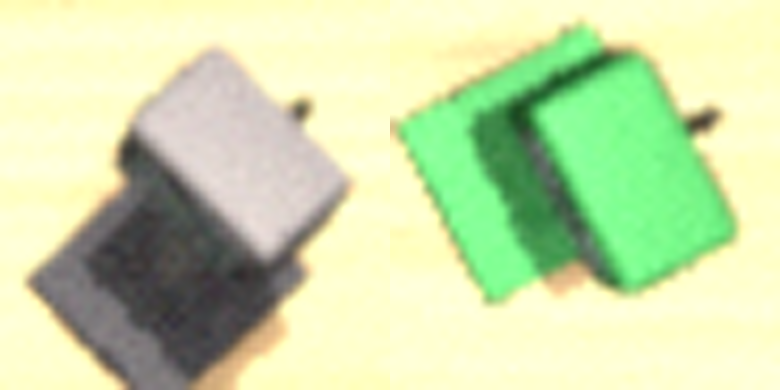

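The pieces in the scene pictures:
- **Holder candidates:** the long one is at scene px (197,227), in the rack's rear slot and measuring 80 mm. The short one is at (200,210), front slot, 50 mm. The purple decoy is at (238,247). The enlarged crop s_rr confirms the rear grey one is meant.
- **Reader:** the grey one at top px (307,126) is the real one and the green one a decoy. Its dark window is opposite the cable stub, facing about 136°.

Next I grasp the long holder.

```bash
python3 - <<'E'
from h import *
q=quat(YL)
bot.move_pose(tcp(LONG+[0,0,.13]),q)
bot.set_gripper(.55,60)
im=bot.camera("scene");cv2.imwrite("pics/s1.png",im[150:300,130:330,::-1].repeat(4,0).repeat(4,1))
bot.move_linear(tcp(LONG),speed=.12)
bot.set_gripper(0,60)
print(bot.read_gripper_width(),bot.read_ft_force(),bot.read_position())
im=bot.camera("scene");cv2.imwrite("pics/s2.png",im[150:300,130:330,::-1].repeat(4,0).repeat(4,1))
print(bot.read_clock())
E
```

```text
0.10656423102322472 [-2.94752331  0.02083536  5.49458411] [ 0.52503633 -0.20921507  0.04290144]
5.85
```

View pics/s2.png

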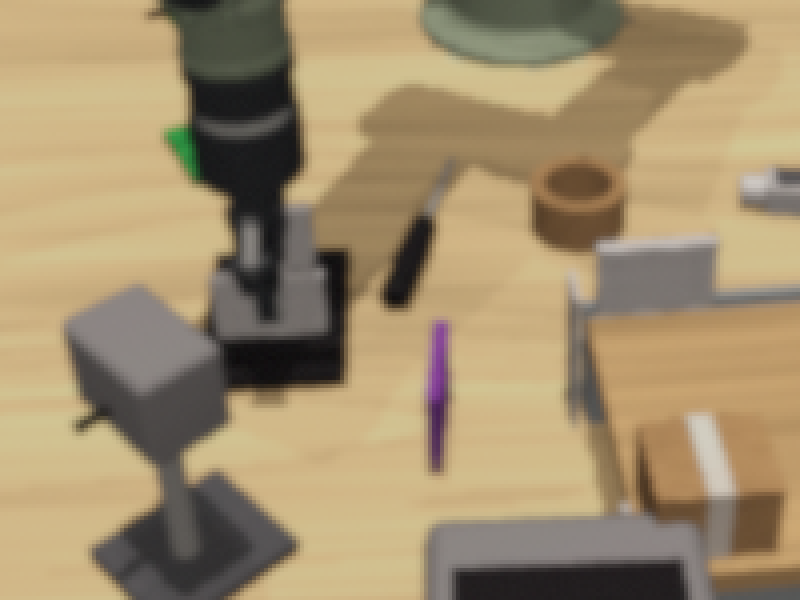

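The picture shows the fingers closed on the long holder, around s2 px (270,280), with the opening reading about 9 mm. I lift it and show the front.

```bash
python3 - <<'E'
from h import *
p=np.array(bot.read_position())
bot.move_linear([p[0],p[1],tcp(SHOW)[2]],speed=.12)
print(bot.read_gripper_width(),bot.read_ft_force())
bot.move_pose(tcp(SHOW),quat(136)); 
im=bot.camera("scene");cv2.imwrite("pics/s3.png",im[150:300,130:330,::-1].repeat(4,0).repeat(4,1))
bot.wait(1.3)
im=bot.camera("top");cv2.imwrite("pics/t3.png",im[80:230,200:400,::-1].repeat(4,0).repeat(4,1))
print(bot.read_gripper_width(),bot.read_position(),bot.read_clock())
E
```

```text
0.10659076401493317 [-0.07766681 -0.16281513 -1.57936398]
0.10695844636645198 [ 0.58810947 -0.12380418  0.14830773] 10.1667
```

View pics/s3.png

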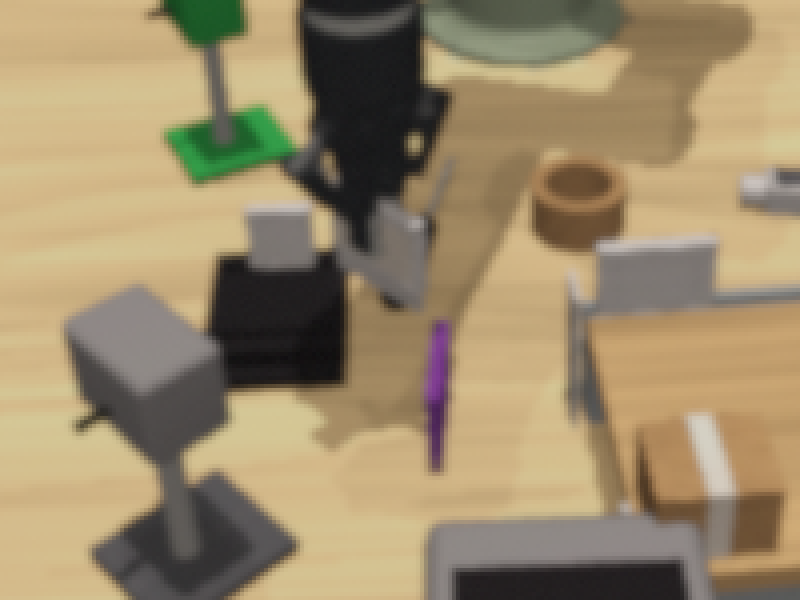

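View pics/t3.png

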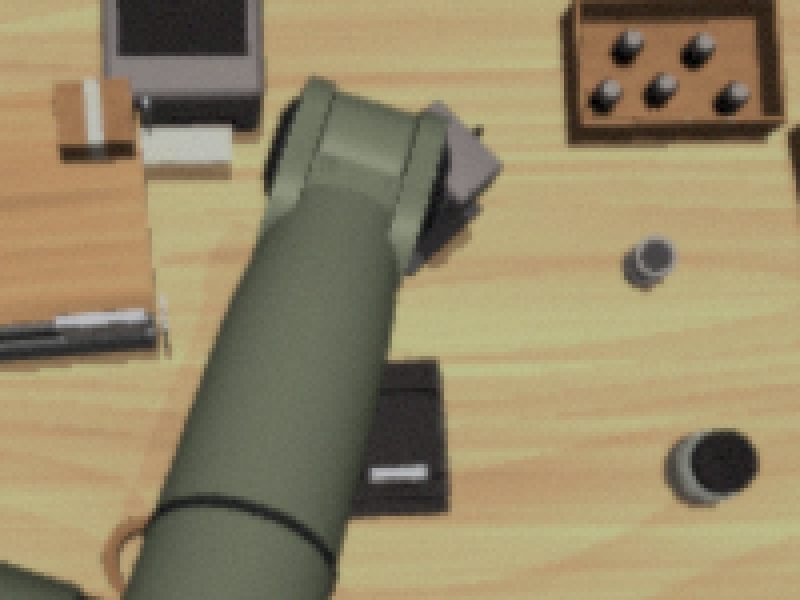

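```bash
python3 - <<'E'
from h import *
bot.move_pose(tcp(SHOW),quat(-44)); bot.wait(1.3)
im=bot.camera("scene");
a=cv2.imread("pics/s3.png")[120:360,240:480]
b=im[180:240,190:250,::-1]
cv2.imwrite("pics/cmp.png",np.hstack([cv2.resize(a,(390,390)),cv2.resize(b,(390,390),interpolation=cv2.INTER_CUBIC)]))
print(bot.read_gripper_width(),bot.read_position(),bot.read_clock())
E
```

```text
0.10686256885636146 [ 0.58808701 -0.12376863  0.14828848] 14.1667
```

View pics/cmp.png

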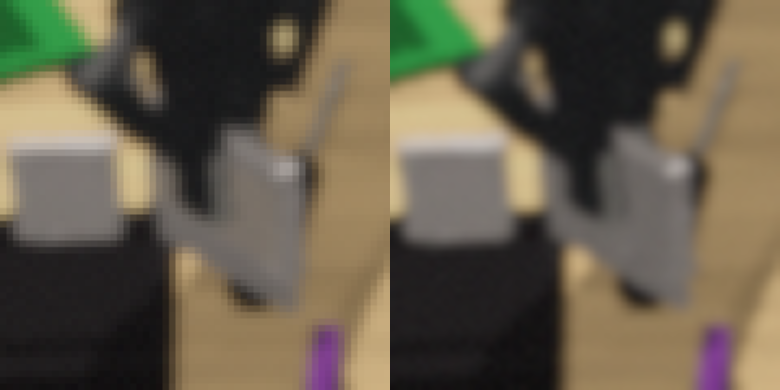

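The left half (first showing) has a warmer panel with a grey rim, which is the card. The right half (second showing) is plain grey. So the order was front, then back. Now I move above the slot.

```bash
python3 - <<'E'
from h import *
p=tcp(SHOW);p[2]+=.1
bot.move_linear(p,speed=.15)
bot.move_pose(tcp(SLOT+[0,0,.16]),quat(YS))
bot.move_linear(tcp(SLOT+[0,0,.065]),speed=.12)
bot.wait(.3)
for n in("scene","top"):
    im=bot.camera(n);cv2.imwrite(f"pics/{n}4.png",im[:,:,::-1])
a=cv2.imread("pics/scene4.png")[190:260,265:395]
cv2.imwrite("pics/s4.png",cv2.resize(a,None,fx=6,fy=6,interpolation=cv2.INTER_LANCZOS4))
a=cv2.imread("pics/top4.png")[140:190,150:250]
cv2.imwrite("pics/t4.png",cv2.resize(a,None,fx=8,fy=8,interpolation=cv2.INTER_LANCZOS4))
print(bot.read_ft_force(),bot.read_position(),bot.read_clock())
E
```

```text
[ 0.26703079 -1.01640019  0.05010617] [0.57916301 0.15558172 0.1386302 ] 17.4083
```

View pics/s4.png

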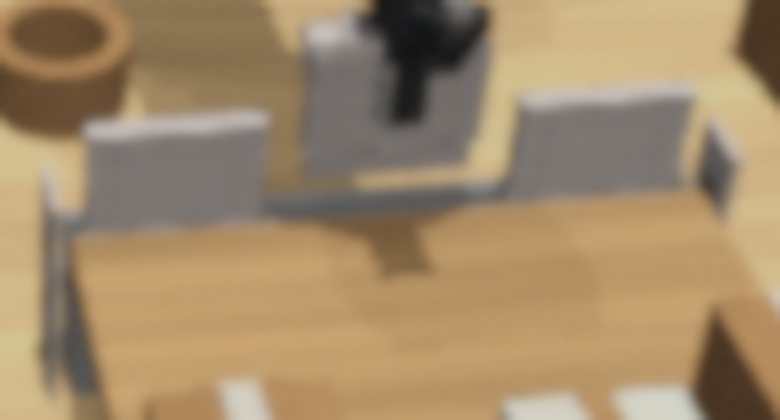

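View pics/t4.png

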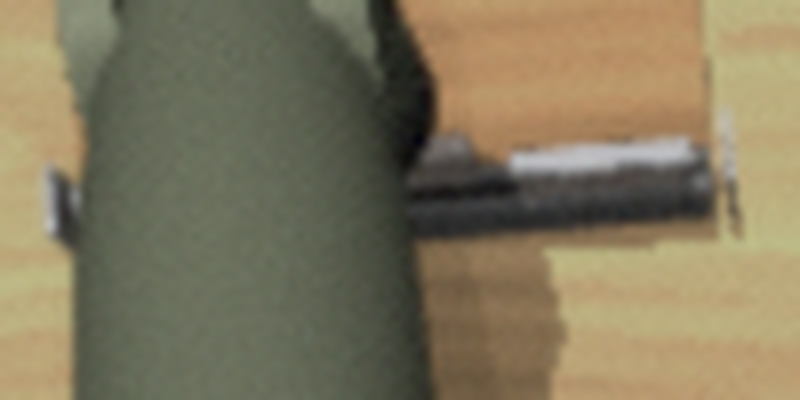

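```bash
python3 - <<'E'
from h import *
c,s=np.cos(np.radians(YS)),np.sin(np.radians(YS));ex=np.array([c,s,0]);ey=np.array([-s,c,0])
f=lambda P:(( proj("scene",P)+.42-[265,190])*6).round(0).tolist()
H=SLOT+[0,0,.065]
print("held top back",f([H+ex*.005+ey*k+[0,0,.027] for k in(-.04,.04)]),"bottom back",f([H+ex*.005+ey*k-[0,0,.027] for k in(-.04,.04)]))
for o in(-.0965,.0965):
  N=SLOT+ey*o+[0,0,.0285]
  print("nb top front/back",[f([N+ex*d+ey*k+[0,0,.027] for k in(-.04,.04)]) for d in (-.005,.005)])
print("lead-in board edge at flare top z=.089, x=+8.5:",f([SLOT+ex*.0085+ey*k+[0,0,.004] for k in(-.05,.05)]),"lip flare top front",f([SLOT+ex*-.0085+ey*k+[0,0,.004] for k in(-.05,.05)]))
E
```

```text
held top back [[314.0, 56.0], [497.0, 44.0]] bottom back [[303.0, 156.0], [480.0, 143.0]]
nb top front/back [[[85.0, 126.0], [265.0, 113.0]], [[88.0, 140.0], [270.0, 127.0]]]
nb top front/back [[[515.0, 96.0], [690.0, 84.0]], [[522.0, 109.0], [698.0, 97.0]]]
lead-in board edge at flare top z=.089, x=+8.5: [[277.0, 222.0], [495.0, 206.0]] lip flare top front [[269.0, 198.0], [483.0, 183.0]]
```

```bash
python3 - <<'E'
from h import *
c,s=np.cos(np.radians(YS)),np.sin(np.radians(YS));ex=np.array([c,s,0]);ey=np.array([-s,c,0])
a=cv2.imread("pics/scene4.png")[180:235,300:380]
b=cv2.resize(a,None,fx=10,fy=10,interpolation=cv2.INTER_CUBIC)
F=lambda P:((proj("scene",P)+.5-[300,180])*10)
def box(H,L,zl,zh,t,col):
    for d in(-t/2,t/2):
        P=F([H+ex*d+ey*k+[0,0,z] for k,z in((-L,zl),(L,zl),(L,zh),(-L,zh))]);cv2.polylines(b,[np.int32(P)],True,col,1)
H=SLOT+[0,0,.0647]
box(H,.04,-.027,.027,.01,(0,0,255));box(H,.038,-.043,-.027,.005,(0,255,0))
for o in(-.0965,.0965): box(SLOT+ey*o+[0,0,.0285],.04,-.027,.027,.01,(255,0,0))
cv2.imwrite("pics/ov.png",b)
E
```

```text
(no output)
```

View pics/ov.png

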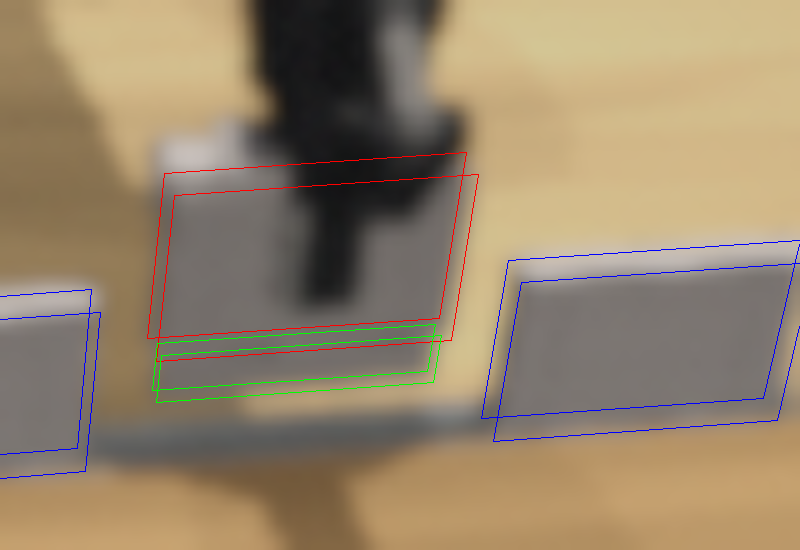

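```bash
python3 - <<'E'
from h import *
c,s=np.cos(np.radians(YS)),np.sin(np.radians(YS));ex=np.array([c,s,0]);ey=np.array([-s,c,0])
def ov(n,x0,y0,w,h,f,o):
    b=cv2.resize(cv2.imread(f"pics/{n}4.png")[y0:y0+h,x0:x0+w],None,fx=f,fy=f,interpolation=cv2.INTER_CUBIC)
    F=lambda P:((proj(n,P)+.5-[x0,y0])*f)
    def box(H,L,zl,zh,t,col):
        for z in(zl,zh):
            P=F([H+ex*d+ey*k+[0,0,z] for k,d in((-L,-t/2),(L,-t/2),(L,t/2),(-L,t/2))]);cv2.polylines(b,[np.int32(P)],True,col,1)
    H=SLOT+[0,0,.0647]
    box(H,.04,-.027,.027,.01,(0,0,255))
    for q in(-.0965,.0965): box(SLOT+ey*q+[0,0,.0285],.04,-.027,.027,.01,(255,0,0))
    for d in(-.0085,-.0045,.0045,.0085):
        z=.004 if abs(d)>.006 else 0
        cv2.polylines(b,[np.int32(F([SLOT+ex*d+ey*k+[0,0,z] for k in(-.056,.056)]))],False,(0,255,255),1)
    cv2.imwrite(o,b)
ov("top",195,145,55,35,14,"pics/ovt.png")
print(Rn.from_quat(np.array(bot.read_tool_rot())[[1,2,3,0]]).as_matrix().round(3))
E
```

```text
[[ 0.998  0.001 -0.058]
 [ 0.058  0.     0.998]
 [ 0.001 -1.     0.   ]]
```

View pics/ovt.png

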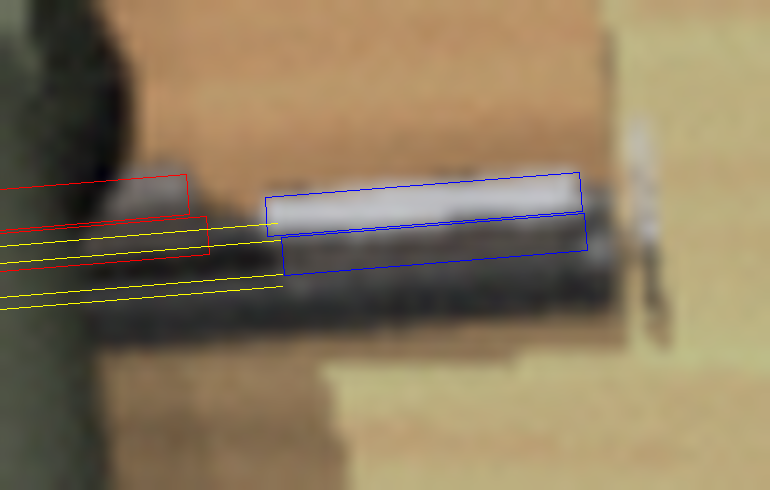

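```bash
python3 - <<'E'
from h import *
p=np.array(bot.read_position());f0=np.array(bot.read_ft_force())
for hz in (.05,.044,.040,.037):
    r=bot.move_linear([SLOT[0],SLOT[1],tcp(SLOT)[2]+hz],speed=.04,until_force=5)
    q=np.array(bot.read_position());print(hz,r,"head-slot z",round(q[2]+.0111-.085,4),q.round(4),(np.array(bot.read_ft_force())-f0).round(2),np.round(bot.read_moment(),3))
    if r:break
print(bot.read_clock())
E
```

```text
0.05 False head-slot z 0.049 [0.5788 0.1555 0.1229] [-0.22  0.19 -0.01] [0.011 0.043 0.002]
0.044 False head-slot z 0.0431 [0.5788 0.1555 0.117 ] [-0.37  1.76  0.33] [ 0.026  0.046 -0.007]
0.04 False head-slot z 0.039 [0.5788 0.1555 0.1129] [-0.21  1.45 -0.41] [ 0.016 -0.043 -0.032]
0.037 False head-slot z 0.0362 [0.579  0.1555 0.1101] [ 0.09  0.48 -1.03] [-0.016  0.003 -0.077]
18.7333
```

```bash
python3 - <<'E'
from h import *
f0=np.array(bot.read_ft_force())
hz=.037
while hz>.019:
    hz-=.0015
    r=bot.move_linear([SLOT[0],SLOT[1],tcp(SLOT)[2]+hz],speed=.015)
    bot.wait(.1)
    q=np.array(bot.read_position());f=np.array(bot.read_ft_force())-f0
    print(round(hz,4),"head",round(q[2]+.0111-.085,4),f.round(1),np.round(bot.read_moment(),2),round(bot.read_gripper_width(),4))
    if f[2]>14 or np.abs(f[:2]).max()>15:break
print(bot.read_clock())
E
```

```text
0.0355 head 0.0349 [-1.   0.9  0.8] [ 0.01  0.04 -0.01] 0.1086
0.034 head 0.0337 [-1.  -0.   3.8] [-0.03  0.1   0.08] 0.1057
0.0325 head 0.0323 [-2.  -0.5  6.2] [-0.03  0.33 -0.01] 0.1096
0.031 head 0.0309 [-2.3  0.5  7.9] [-0.07  0.35  0.08] 0.1075
0.0295 head 0.0297 [-3.3  0.   9.4] [-0.05  0.54 -0.01] 0.1112
0.028 head 0.0292 [-6.7  0.7 15.9] [-0.19  1.02  0.04] 0.1084
20.8333
```

```bash
python3 - <<'E'
from h import *
z=tcp(SLOT)[2]+.028
for dx in(-.0007,-.0014):
    bot.move_linear([SLOT[0]+dx,SLOT[1],z],speed=.01);bot.wait(.3)
    q=np.array(bot.read_position());print(dx,q.round(4),np.round(bot.read_ft_force(),1),np.round(bot.read_moment(),2))
bot.wait(.5);print(bot.read_position(),np.round(bot.read_ft_force(),1),np.round(bot.read_joint_vel(),4))
for n in("scene","top"):
    im=bot.camera(n);cv2.imwrite(f"pics/{n}5.png",im[:,:,::-1])
c,s=np.cos(np.radians(YS)),np.sin(np.radians(YS));ex=np.array([c,s,0]);ey=np.array([-s,c,0])
b=cv2.resize(cv2.imread("pics/scene5.png")[190:250,265:395],None,fx=6,fy=6,interpolation=cv2.INTER_CUBIC)
cv2.imwrite("pics/s5.png",b);print(bot.read_clock())
E
```

```text
-0.0007 [0.5792 0.1555 0.1031] [-4.1 -0.5 13.8] [-0.14  0.75  0.03]
-0.0014 [0.5791 0.1555 0.1032] [-1.8 -0.8 12.1] [-0.15  0.39  0.01]
[0.57908444 0.15553583 0.10316515] [-2.  -1.6 12. ] [-0.0002  0.0001  0.0004  0.0009  0.0009  0.0002]
22.5333
```

View pics/s5.png

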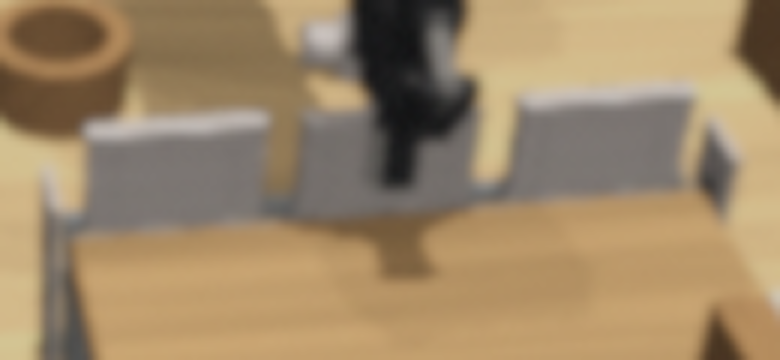

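The holder's top edge, at about (385,108) in s5, lines up with its neighbours at (180,122) and (605,95). I add a little more push and hand in.

```bash
python3 - <<'E'
from h import *
bot.move_linear([SLOT[0]-.0016,SLOT[1],tcp(SLOT)[2]+.0275],speed=.01);bot.wait(.7)
print(bot.read_position(),np.round(bot.read_ft_force(),1),np.abs(bot.read_joint_vel()).max(),bot.read_gripper_width(),bot.read_clock())
bot.close_job()
E
```

```text
[0.57908737 0.15553745 0.10307288] [-2.5 -2.  13.5] 0.0016330880037632545 0.1120019808622436 23.4833
the job is handed in; nothing more can be done
```

The job is handed in at 23.5 s. The long holder is in the empty place between its neighbours, card side to the robot, still gripped and pressed down.

- **Showing:** I drew it straight up from the rear rack slot and held its card front, then its plain back, square to the grey reader at about 15 cm. Each was still for about 1.3 s. In the enlarged pictures the first face shown had a warmer panel with a rim (the card), and the second was plain grey.
- **Pressing home:** Contact came with the head about 34.5 mm above the slot point, and the firm stop at about 29 mm, against 34.5 and 28.5 mm expected. At hand-in the push was about 13.5 N, above the 9 N the stop needs, and the joints were practically still. The seat cannot be read directly, so "fully down" is inferred from that height and force.
- **Alignment:** In the last picture the holder's top edge lines up with both neighbours. A sideways force of about 2.5 N was left after I shifted it 1.6 mm to ease it.
- **Check that disagreed:** An overlay above the slot seemed to show the holder about 6 mm too high. At least part of that was the bright fitting behind it, which I had taken for its top edge, and the contact heights then agreed.
- **Other things:** I touched neither the short holder nor the loose things on purpose. I did not re-measure their positions at the end.

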